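# Fit the cover of a probe fixture over its hidden dowel and hold it pressed home

### The arm

A 6-joint arm with a two-finger parallel gripper is mounted at the origin on a cart in front of the work surface, level with it; the furniture and walls round the work are solid. World frame = base frame: x ahead of the robot, y to its left, z up, the work surface at z = 0. Lengths are in m, angles in rad, forces in N, time in s.
With the tool pointing down it reaches from about 0.375 to 0.9 m from the base axis. Payload 3.1 kg.
Tool frame: the origin (TCP) lies at the very end of the fingers, on their centre line; the grasp point (between the pads) lies ctrl.pinch_z behind it (ctrl.pinch_z is the distance from the TCP to the grasp point, in m); z points along the fingers, y is the line along which they close (so a half turn about z gives the same grasp; the last joint's range is limited). The gripper opens to 87 mm and grips with 3 to 60 N. Pads are 19 mm wide; open, the fingers measure 117 mm over their backs; the gripper's body (75 mm by 190 mm) begins 51 mm behind the grasp point.
Start: joints at [1.018, 0.527, 1.433, -0, 1.181, -0.178], TCP at [0.229, 0.582, 0.223] pointing down, gripper open.
Joint ranges: [-3.08, 3.08], [-0.75, 2.2], [0.22, 2.44], [-1.43, 4.57], [0, 2.65], [-2.85, 2.85]. Speed limits (rad/s): [2.79, 2.79, 3.14, 3.14, 3.14, 3.14].

### API

Orientations are given as [roll, pitch, yaw] about the fixed x, y, z axes, in that order (R = Rz(yaw) Ry(pitch) Rx(roll)).
In Python, from plant import ctrl gives the robot as it stands.
- The arm moves only by the shell command python3 -m jog 'ROWS' [FORCE]. ROWS is JSON, a list of rows, each a list of 3 entries, a list of its own where there are three numbers: the finger opening in m, from 0 to 0.087, then the shift along the tool's x, y, z in m, then the turn about the tool's z in rad. A call has 1 to 20 rows; each row shifts and turns the commanded pose from where the row before left it, along the tool's axes as they then stand; what a row does not reach is not made up. A row lasts 1/8 s, in which the tool goes at most 62.5 mm and 10.7 degrees, less where a joint would pass 70% of its speed; a pose out of reach is approached as far as the arm can. A call is refused whole if a number of a shift passes 0.0625 or a number of a turn 0.188, either way. A call with a gripper value outside its range is refused whole. The fingers move at their own pace and stop on an object; FORCE is the grip in N (left out, the last holds). Time passes only in rows, so rows that do not move let the fingers close. It gives the time, the measured TCP pose, the force, the opening and the grip force at its end, in the units of the state.
- ctrl.observe(): the state, without advancing time (a new reading comes with each control period).
- ctrl.snapshot(name): name is "scene" or "side" or "wrist"; returns a dict with "image" (480x640x3 uint8, red, green, blue), "K" (3x3 intrinsics, pixels), "dist_coeffs" ([k1, k2, p1, p2, k3] as OpenCV has them; the pictures are not rectified), "R" (3x3) and "t" (3): a world point X has camera coordinates R X + t; the wrist camera has in their place "mount" (4x4, takes a point from camera to tool coordinates, whose origin is the TCP and whose axes are the flange's). Camera axes: x right, y down, z forward; pixel columns grow to the right and rows downward; lengths in m; the calibration is good to about 2 mm. A picture is of the moment at which its call begins: read the wrist's pose just before it. There is no depth.
- ctrl.sign_off(): hands the job in; it is judged then, once.
Trained networks look in a picture, given as the dict that the camera call returned (one of the last four; its "shot" number tells which), for a name from the list of things; names that differ only in an ending like _2 or _b are one class to them, and where a whole thing is asked for, a point or a joint stands for the part that bears it (a point fixed in the world has none). Each returns a list of dicts, best first, with "score" (0 to 1); they miss things now and then, are a little off and sometimes report something else, mostly with a low value. They report only what shows in the picture. A call takes as long as a camera call.
- ctrl.regions_of(picture, thing): "mask" (480x640 bool, what is visible of it) and "extent" ([left, top, right, bottom] in pixels, round what is visible of it).
The state is a dict: "time_s": time; "joints": joint angles; "qd": joint speeds; "joint_torque": joint torques, N m; "ee_pos": TCP position; "tcp_rot": TCP orientation; "ft_force": force on the tool from outside, world axes, zero at the start; "moment": the same for the moment, N m; "opening": finger opening in m; "grip_force": force on a finger pad.
Only numpy, scipy, OpenCV 4.12 (cv2) and the standard library are available. Lean on these libraries where they do the work, as an engineer would, in place of code of your own. Each camera call takes 0.05 s, during which the arm holds its last target. There are 200 camera calls.

### The job

Pick up the loose aluminium jig cover by its black rib and set it between the two cheeks of the probe fixture, riding on the dowel; slide it along between the cheeks until the hidden pocket under it drops over the dowel. Then press the cover down against the sprung probe bars until it is fully home, and finish while still holding it pressed down by hand. Leave the other things on the table undisturbed.

Things in the scene. Friction and masses are not known exactly. Their poses are not given: they have to be found in the camera images.
- cover: Loose jig cover, about 0.2 kg: bare aluminium plate 60 (x) x 90 (y) x 20 mm (z), at first flat on the mat. In the middle of its underside, unseen from above, is a blind pocket 20 mm (x) x 14 mm (y), 15 mm deep. Same either way round (half a turn). Origin: centre of the underside, z up.
- rib_top (a point): Middle of the top of the cover's black grip rib, 52 mm above the cover's underside. The rib is centred on the plate along its y: 12 mm wide (x), 60 mm long (50 at the very top), 32 mm high above the plate. Axes as the cover's.
- fixture: Probe fixture, fixed on the 3 mm thick cutting mat: metal block 96 (x) x 150 (y) x 20 mm with two upright steel cheeks all along its y. Their inner faces are at x = -33 and +33 mm, upright from z = 20 to 37 mm, then leaning outward as a lead-in up to z = 46 mm; the ends are open. Origin: centre of the underside, z up.
- land (a point): Centre of the block's bare top between the cheeks (the land), 20 mm above the fixture's origin, same axes. A fixed steel dowel, 11 mm thick with domed tip, 13 mm high, stands on the land at x = 0 and somewhere in y = -10 to +10 mm: not reported, look or feel for it. Cover's underside above the land: 13 mm riding on the dowel, 5 mm dropped on and resting on the probe bars, 0 home.
- probe_bed (a joint): How far the fixture's two sprung probe bars (one each side, x = 13 to 27 mm, y = -50 to 50 mm) are pressed in, m: 0 = up, tops 5 mm above the land; 0.005 = level with the land, cover home. They yield from about 5 N, take about 10 N at the bottom and spring back when let go; the cover's weight alone does not press them.
- cutters: Bystander, leave it: flush cutters with red handles, 52 x 128 x 12 mm. Origin: centre of the underside.
- tin: Bystander, leave it: round flat tin, 46 mm across, 16 mm high. Origin: centre of the underside.
- chip: Bystander, leave it: black chip carrier, 24 x 60 x 11 mm, lying beside the fixture. Origin: centre of the underside.
- stick: Bystander, leave it: red USB stick, 18 x 50 x 9 mm, lying beside the cover at the start. Origin: centre of the underside.
- reel: Bystander, leave it: small reel of solder wire, 60 mm across, 38 mm high. Origin: centre of the underside.
- blue_driver: Bystander, leave it: small screwdriver with blue handle, 18 x 152 x 17 mm. Origin: centre of the underside.

How it is judged:
On the way, in this order (a step that is already met when the one before it is completed fails the run):
1. the cover is picked up clear of the mat (height (world z) of cover above 0.03 m and contact force between the fingers and cover above 2 N), for 0.1 s.
2. the cover has dropped over the dowel, between the cheeks (z of cover in the frame of fixture between 0.015 and 0.0275 m and x of cover in the frame of fixture between -0.006 and 0.006 m and y of cover in the frame of fixture between -0.014 and 0.014 m and angle between the z axis of cover and the z axis of fixture, either way round below 0.06 rad and angle between cover's own z axis and vertical below 0.2 rad and angle between the y axis of cover and the y axis of fixture, either way round below 0.12 rad), for 0.1 s.
At the end, for the whole second after the job is handed in: The cover sits over the dowel between the cheeks, lined up with the fixture and flat on it, its underside within 1.5 mm of the land, the probe bars pressed in by more than 3.5 mm, and the fingers still hold or press it (more than 2 N on it) (z of cover in the frame of fixture between 0.015 and 0.0215 m and x of cover in the frame of fixture between -0.006 and 0.006 m and y of cover in the frame of fixture between -0.014 and 0.014 m and angle between the z axis of cover and the z axis of fixture, either way round below 0.06 rad and angle between cover's own z axis and vertical below 0.2 rad and angle between the y axis of cover and the y axis of fixture, either way round below 0.12 rad and value of joint probe_bed above 0.0035 m and contact force between the fingers and cover above 2 N); the arm keeps its last pose, push and grip.
It fails at once if another thing on the table is shoved by more than 3 cm (distance of any of cutters, tin, chip, stick, reel, blue_driver from where it was at the start of the episode above 0.03 m).
It also fails if it takes over 51 s, if anything falls off the work surface, if the arm or the gripper's body presses on something with over 40 N, if the wrist force passes 120 N, or if a joint passes its speed limit or range.

## Working session

There is one attempt and no reset: what is moved stays moved. The work goes in short steps, Python scripts to look and compute and a shell command to move; the robot and the scene stay as the last step left them, time stands still between calls to the robot, and variables do not carry over. Pictures are saved under pics/ and viewed, at most 10 in all, crops included, and the job is handed in when it is done.

```bash
ls; mkdir -p pics; python3 - <<'E'
from plant import ctrl
import cv2,numpy as np
s=ctrl.observe();print(s['time_s'],s['ee_pos'],s['tcp_rot'],ctrl.pinch_z)
ims=[]
for n in ("scene","side","wrist"):
    p=ctrl.snapshot(n);cv2.imwrite(f"pics/{n}0.png",p['image'][:,:,::-1])
    print(n,p['K'].tolist(),p['dist_coeffs']); print({k:np.round(p[k],3).tolist() for k in('R','t','mount') if k in p})
    for t in ("cover","rib_top","fixture","land","stick","chip"):
        try:
            print(t,[(round(d['score'],2),np.round(d['extent']).tolist(),int(d['mask'].sum())) for d in ctrl.regions_of(p,t)[:2]])
        except Exception as e: print(t,e)
E
```

```text
pics
0.0 [0.22837366 0.58099821 0.2215665 ] [-3.13946252e+00 -3.88619207e-04  2.76682720e+00] 0.0187
scene [[463.5603768466947, 0.0, 314.43561818995545], [0.0, 463.5603768466947, 237.97523201128232], [0.0, 0.0, 1.0]] [-0.11257653  0.          0.          0.          0.        ]
{'R': [[0.585, -0.811, -0.008], [-0.605, -0.429, -0.67], [0.54, 0.397, -0.742]], 't': [-0.17, 0.412, 0.563]}
cover [(0.71, [292.0, 258.0, 348.0, 314.0], 1701)]
rib_top [(0.66, [292.0, 262.0, 346.0, 313.0], 1663), (0.3, [363.0, 299.0, 436.0, 343.0], 889)]
fixture [(0.97, [349.0, 286.0, 446.0, 370.0], 5359)]
land [(0.86, [350.0, 283.0, 449.0, 368.0], 5281), (0.64, [355.0, 348.0, 391.0, 370.0], 535)]
stick [(0.5, [279.0, 301.0, 304.0, 323.0], 282)]
chip [(0.84, [353.0, 347.0, 393.0, 368.0], 499), (0.56, [292.0, 262.0, 344.0, 313.0], 1695)]
side [[518.6416675016568, 0.0, 320.1526037105078], [0.0, 518.6416675016568, 232.47086332353206], [0.0, 0.0, 1.0]] [-0.12030783  0.          0.          0.          0.        ]
{'R': [[0.84, -0.542, -0.015], [-0.322, -0.476, -0.818], [0.436, 0.692, -0.575]], 't': [-0.308, 0.282, 0.724]}
cover [(0.94, [308.0, 247.0, 352.0, 297.0], 1355)]
rib_top [(0.82, [304.0, 252.0, 346.0, 295.0], 1331)]
fixture [(0.58, [329.0, 274.0, 435.0, 364.0], 4930)]
land [(0.71, [333.0, 275.0, 434.0, 362.0], 4797)]
stick [(0.51, [290.0, 277.0, 299.0, 298.0], 165)]
chip [(0.78, [329.0, 327.0, 365.0, 351.0], 451)]
wrist [[422.5568670980189, 0.0, 326.0297118070848], [0.0, 422.5568670980189, 236.664907803089], [0.0, 0.0, 1.0]] [-0.08999479  0.          0.          0.          0.        ]
{'mount': [[0.0, -0.957, -0.289, 0.079], [1.0, 0.001, -0.001, -0.0], [0.001, -0.289, 0.957, -0.162], [0.0, 0.0, 0.0, 1.0]]}
cover []
rib_top []
fixture []
land []
stick []
chip []
```

```bash
cat > h.py <<'E'
import numpy as np,cv2
from scipy.spatial.transform import Rotation as Ro
def ext(p,s=None):
    if 'R' in p: return np.array(p['R']),np.array(p['t'])
    T=np.eye(4);T[:3,:3]=Ro.from_euler('xyz',s['tcp_rot']).as_matrix();T[:3,3]=s['ee_pos']
    W=np.linalg.inv(T@np.array(p['mount'])); return W[:3,:3],W[:3,3]
def toplane(p,uv,z,s=None):
    R,t=ext(p,s); n=cv2.undistortPoints(np.array(uv,float).reshape(-1,1,2),np.array(p['K']),np.array(p['dist_coeffs'])).reshape(-1,2)
    d=np.c_[n,np.ones(len(n))]@R; c=-R.T@t
    return c+d*((z-c[2])/d[:,2])[:,None]
def proj(p,X,s=None):
    R,t=ext(p,s); return cv2.projectPoints(np.array(X,float).reshape(-1,3),cv2.Rodrigues(R)[0],t,np.array(p['K']),np.array(p['dist_coeffs']))[0].reshape(-1,2)
E
python3 - <<'E'
from plant import ctrl
import cv2,numpy as np
from h import *
for n in("scene","side"):
    p=ctrl.snapshot(n)
    print(n,np.round(toplane(p,[[320,285],[398,328],[330,272],[380,320]],0.03),3).tolist())
    for t,z in (("cover",.02),("fixture",.03),("stick",.01),("chip",.01),("cutters",.01),("tin",.015),("reel",.03),("blue_driver",.01)):
        r=ctrl.regions_of(p,t)
        if r:
            m=r[0]['mask'].astype(np.uint8);c=max(cv2.findContours(m,0,2)[0],key=cv2.contourArea).reshape(-1,2)
            w=toplane(p,c,z)[:,:2]; b=cv2.minAreaRect((w*1000).astype(np.float32));print(t,round(r[0]['score'],2),np.round(b[0]),np.round(b[1]),round(b[2]))
a=cv2.imread("pics/scene0.png")[220:400,230:470];cv2.imwrite("pics/sc.png",cv2.resize(a,None,fx=3.3,fy=3.3,interpolation=2))
E
```

```text
scene [[0.442, 0.096, 0.03], [0.445, -0.059, 0.03], [0.476, 0.098, 0.03], [0.441, -0.027, 0.03]]
cover 0.63 [445. 104.] [102.  67.] 71
fixture 0.98 [451. -55.] [122. 149.] 9
stick 0.68 [381. 111.] [55. 21.] 76
chip 0.62 [383. -49.] [27. 58.] 18
cutters 0.63 [520. 323.] [129.  54.] 85
tin 0.95 [441. 405.] [59. 45.] 54
reel 0.7 [650. -82.] [90. 58.] 13
blue_driver 0.85 [334. 337.] [ 21. 154.] 9
side [[0.409, 0.066, 0.03], [0.457, -0.095, 0.03], [0.445, 0.086, 0.03], [0.444, -0.064, 0.03]]
cover 0.65 [449. 105.] [132.  66.] 70
fixture 0.69 [453. -61.] [126. 169.] 9
stick 0.65 [382. 108.] [56. 19.] 77
chip 0.73 [384. -53.] [28. 61.] 13
cutters 0.62 [521. 319.] [127.  51.] 86
tin 0.67 [442. 400.] [69. 49.] 56
reel 0.84 [648. -92.] [93. 59.] 38
blue_driver 0.77 [333. 335.] [ 23. 158.] 8
```

View pics/sc.png

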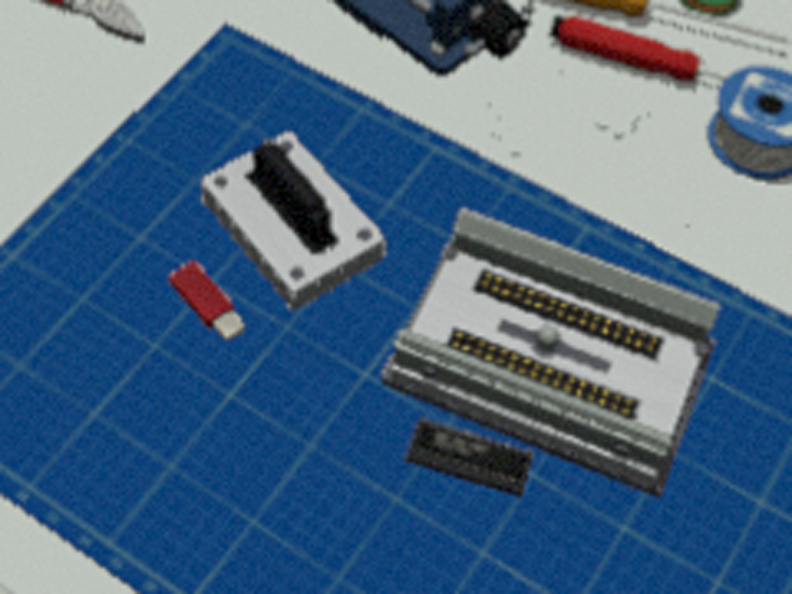

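```bash
python3 -m jog '[[0.04,[-0.0378,-0.0363,0.004],0],[0.04,[-0.0378,-0.0363,0.004],0],[0.04,[-0.0378,-0.0363,0.004],0],[0.04,[-0.0378,-0.0363,0.004],0],[0.04,[-0.0378,-0.0363,0.004],0],[0.04,[-0.0378,-0.0363,0.004],0],[0.04,[-0.0378,-0.0363,0.004],0],[0.04,[-0.0378,-0.0363,0.004],0],[0.04,[-0.0378,-0.0363,0.004],0],[0.04,[-0.0378,-0.0363,0.004],0],[0.04,[0,0,0],0.17],[0.04,[0,0,0],0.17],[0.04,[0,0,0],0.17],[0.04,[0,0,0],0.17],[0.04,[0,0,0],0.17],[0.04,[0,0,0],0.17],[0.04,[0,0,0],0.17],[0.04,[0,0,0],0.17],[0.04,[0,0,0],0.17],[0.04,[0,0,0],0]]'
cat > look.py <<'E'
import sys
from plant import ctrl
from h import *
def look(name,things):
    s=ctrl.observe();p=ctrl.snapshot("wrist");print(s['time_s'],np.round(s['ee_pos'],4),np.round(s['tcp_rot'],4),np.round(s['ft_force'],1))
    cv2.imwrite(f"pics/{name}.png",p['image'][:,:,::-1])
    for t,z in things:
        for r in ctrl.regions_of(p,t)[:1]:
            c=max(cv2.findContours(r['mask'].astype(np.uint8),0,2)[0],key=cv2.contourArea).reshape(-1,2)
            w=toplane(p,c,z,s)[:,:2]; b=cv2.minAreaRect((w*1000).astype(np.float32));print(t,round(r['score'],2),np.round(r['extent']),np.round(b[0],1),np.round(b[1],1),round(b[2],1))
    return s,p
if __name__=="__main__":
    look(sys.argv[1],[("cover",.023),("rib_top",.055),("fixture",.023)])
E
python3 look.py w1
```

```text
time_s: 4.45
ee_pos: [0.4479, 0.1054, 0.1827]
tcp_rot: [3.141, -0.0, 1.239]
ft_force: [0.7, 0.2, -0.2]
opening: 0.04
grip_force: 0.0
4.45 [0.4479 0.1054 0.1827] [ 3.1410e+00 -2.0000e-04  1.2388e+00] [ 0.7  0.2 -0.2]
rib_top 0.91 [290. 156. 366. 270.] [452.5 112.6] [82.8 53.2] 69.7
fixture 0.93 [306. 278. 428. 415.] [427.8 -67.3] [41.  71.3] 70.3
```

View pics/w1.png

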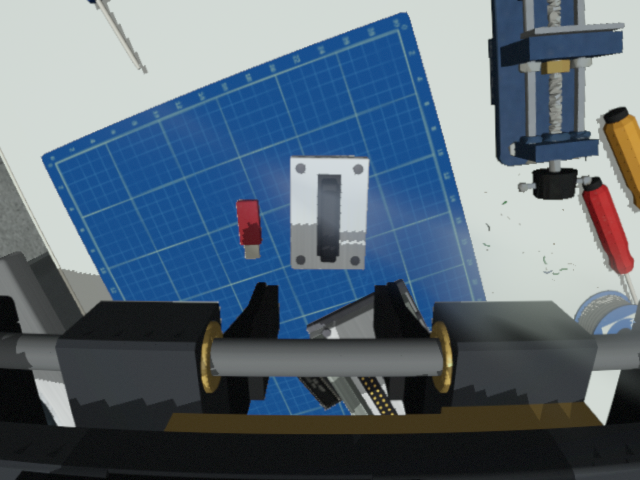

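```bash
python3 - <<'E'
from plant import ctrl
from h import *
s=ctrl.observe();p=ctrl.snapshot("wrist")
q=toplane(p,[[291,157],[368,157],[364.5,269],[292,268]],.023,s)[:,:2]
print(q.round(4),q.mean(0)); a=(q[0]+q[1]-q[2]-q[3])/2;print(np.linalg.norm(a),np.degrees(np.arctan2(a[1],a[0])))
g=cv2.cvtColor(p['image'],cv2.COLOR_RGB2GRAY)
for v in (190,210,225,245):
    r=g[v,296:362];u=np.where(r<70)[0]+296; print(v,u.min(),u.max(),toplane(p,[[(u.min()+u.max())/2,v]],.055,s)[0].round(4))
Rm=Ro.from_euler('xyz',s['tcp_rot']).as_matrix()
print((Rm.T@(np.r_[q.mean(0),0]-s['ee_pos']*[1,1,0])).round(4))
# side-view check
for n in("scene","side"):
    p2=ctrl.snapshot(n); m=ctrl.regions_of(p2,"cover")
    c=np.argwhere(m[0]['mask']).mean(0)[::-1] if m else None
    print(n,c,toplane(p2,[c],.023)[0] if m else '')
E
```

```text
[[0.4373 0.1561]
 [0.4922 0.1372]
 [0.4624 0.052 ]
 [0.4069 0.072 ]] [0.44969563 0.10434509]
0.08984427729175859 70.46673033254967Traceback (most recent call last):
  File "<stdin>", line 8, in <module>
    return umr_minimum(a, axis, None, out, keepdims, initial, where)
ValueError: zero-size array to reduction operation minimum which has no identity
```

```bash
python3 -m jog '[[0.04,[0,0.002,0.02],0.01],[0.04,[0,0,0.02],0],[0.04,[0,0,0.02],0],[0.04,[0,0,0.02],0],[0.04,[0,0,0.02],0],[0.04,[0,0,0.02],0],[0.04,[0,0,0.02],0],[0.04,[0,0,0.0155],0],[0.04,[0,0,0],0],[0.0,[0,0,0],0],[0.0,[0,0,0],0],[0.0,[0,0,0],0],[0.0,[0,0,0],0],[0.0,[0,0,0],0],[0.0,[0,0,0],0]]' 35
```

```text
time_s: 6.58
ee_pos: [0.4498, 0.1048, 0.0275]
tcp_rot: [3.141, -0.0, 1.227]
ft_force: [-0.1, 0.8, 6.2]
opening: 0.0117
grip_force: 35.0
```

```bash
python3 -m jog '[[0,[0,0,-0.015],0],[0,[0,0,-0.02],0],[0,[0,0,-0.025],0],[0,[0,0,-0.025],0],[0,[0,0,-0.025],0],[0,[0,0,-0.01],0],[0,[0,0,0],0]]'; python3 look.py w2
```

```text
time_s: 7.45
ee_pos: [0.4496, 0.1048, 0.1471]
tcp_rot: [3.141, -0.0, 1.227]
ft_force: [-0.4, -0.5, -1.2]
opening: 0.0117
grip_force: 35.0
7.45 [0.4496 0.1048 0.1471] [ 3.1410e+00 -2.0000e-04  1.2268e+00] [-0.4 -0.5 -1.2]
cover 0.85 [248. 192. 398. 399.] [438.7  75.1] [113.9 102.3] 70.3
rib_top 0.79 [252. 191. 399. 397.] [443.4  86.6] [101.1  90.9] 70.3
fixture 0.95 [319. 295. 412. 414.] [411.8 -41.6] [24.3 29.6] 6.1
```

View pics/w2.png

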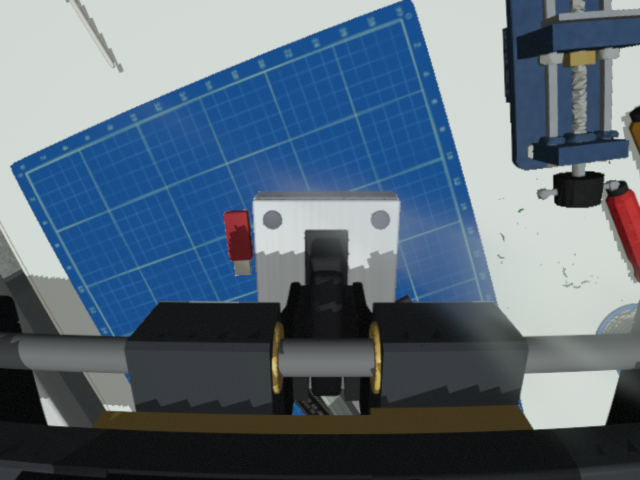

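```bash
python3 -m jog '[[0,[-0.028,0.0114,-0.0066],0],[0,[-0.028,0.0114,-0.0066],0],[0,[-0.028,0.0114,-0.0066],0],[0,[-0.028,0.0114,-0.0066],0],[0,[-0.028,0.0114,-0.0066],0],[0,[-0.028,0.0114,-0.0066],0],[0,[-0.028,0.0114,-0.0066],0],[0,[-0.028,0.0114,-0.0066],0],[0,[0,0,0],-0.1],[0,[0,0,0],-0.1],[0,[0,0,0],-0.1],[0,[0,0,0],-0.1],[0,[0,0,0],-0.1],[0,[0,0,0],0],[0,[0,0,0],0]]'; python3 look.py w3
```

```text
time_s: 9.52
ee_pos: [0.4596, -0.1367, 0.1993]
tcp_rot: [-3.141, -0.001, 1.725]
ft_force: [-0.5, -0.2, -1.7]
opening: 0.0117
grip_force: 35.0
9.525 [ 0.4596 -0.1367  0.1993] [-3.1407e+00 -7.0000e-04  1.7253e+00] [-0.5 -0.2 -1.7]
cover 0.8 [251. 191. 401. 397.] [ 467.  -187.9] [120.3 134.5] 8.9
rib_top 0.97 [251. 193. 399. 397.] [ 465.2 -175.7] [110.3 123.4] 8.9
fixture 0.97 [268.   4. 403. 192.] [454.4 -50.8] [ 97.2 140.9] 9.5
```

View pics/w3.png

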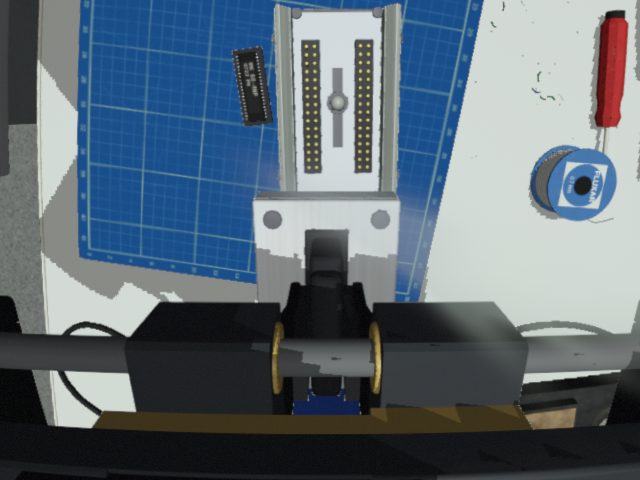

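```bash
python3 - <<'E'
import cv2
a=cv2.imread("pics/w3.png")[0:200,240:430];cv2.imwrite("pics/w3c.png",cv2.resize(a,None,fx=3,fy=3,interpolation=2))
E
```

```text
(no output)
```

View pics/w3c.png

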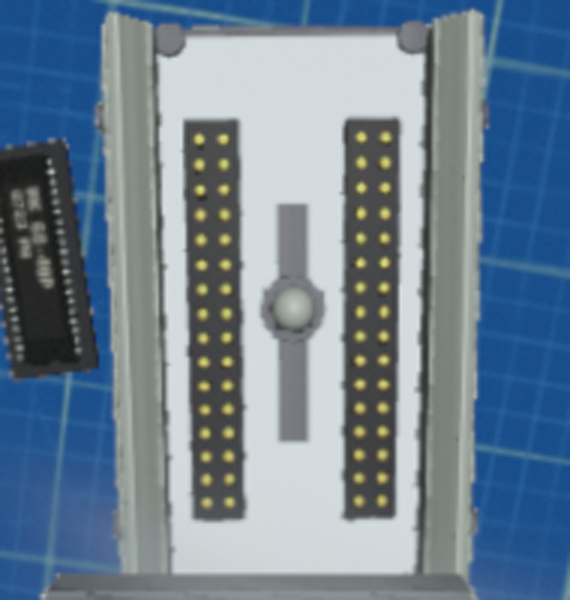

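```bash
python3 - <<'E'
from plant import ctrl
from h import *
s=ctrl.observe();p=ctrl.snapshot("wrist")
f=lambda L:[[x/3+240-1/3,y/3-1/3] for x,y in L]
b=toplane(p,f([(184,120),(239,120),(244,518),(193,519),(345,118),(400,118),(395,517),(344,518)]),.028,s)
Rm=Ro.from_euler('xyz',s['tcp_rot']).as_matrix()
T=lambda w:((w-s['ee_pos'])@Rm)[:,:2]
print("bars tool",T(b).round(4).tolist())
M=np.array([[-27,50],[-13,50],[-13,-50],[-27,-50],[13,50],[27,50],[27,-50],[13,-50]])/1000
A,_=cv2.estimateAffinePartial2D(M.astype(np.float32),b[:,:2].astype(np.float32));print("scale",np.hypot(A[0,0],A[1,0]),"yaw",np.arctan2(A[1,0],A[0,0])+np.pi/2,"c",A[:,2])
c=A[:,2];yw=np.arctan2(A[1,0],A[0,0])
print("centre tool",T(np.r_[c,0][None]).round(4),"dyaw fix y axis - tool yaw",yw+np.pi/2-s['tcp_rot'][2])
d=toplane(p,f([(293,306)]),.033,s);d2=toplane(p,f([(293,308)]),.024,s)
for q in(d,d2):
    r=(q[0,:2]-c);print("dowel tool",T(q).round(4),"fix",np.array([[np.cos(yw),np.sin(yw)],[-np.sin(yw),np.cos(yw)]])@r)
z=s['ee_pos'][2]-.0045
print("plate",T(toplane(p,[[254,199],[399,199],[272,219],[380,219]],z,s)).round(4).tolist())
E
```

```text
bars tool [[0.1296, -0.0188], [0.1295, -0.0053], [0.0313, -0.0043], [0.031, -0.0178], [0.1301, 0.0207], [0.1302, 0.0342], [0.0316, 0.0354], [0.0313, 0.022]]
scale 0.9858602591440312 yaw 1.7378186384149998 c [ 0.45540981 -0.05595183]
centre tool [[0.0806 0.0082]] dyaw fix y axis - tool yaw 0.011557819619671061
dowel tool [[0.085  0.0081]] fix [-0.00013539  0.00445163]
dowel tool [[0.0847 0.0083]] fix [8.34243637e-05 4.11625642e-03]
plate [[0.0446, -0.0291], [0.0446, 0.0291], [0.0363, -0.0221], [0.0364, 0.0217]]
```

```bash
python3 -m jog '[[0,[0,0,0],-0.0116],[0,[0.0255,0.0031,0],0],[0,[0.0255,0.0031,0],0],[0,[0.0255,0.0030,0],0],[0,[0,0,0.02],0],[0,[0,0,0.02],0],[0,[0,0,0.02],0],[0,[0,0,0.02],0],[0,[0,0,0.02],0],[0,[0,0,0.01],0],[0,[0,0,0.01],0],[0,[0,0,0.01],0],[0,[0,0,0.005],0],[0,[0,0,0],0]]'; python3 - <<'E'
from plant import ctrl
import cv2
a=ctrl.snapshot("scene")['image'][230:380,300:500,::-1];cv2.imwrite("pics/s4.png",cv2.resize(a,None,fx=4,fy=4,interpolation=2))
E
```

```text
time_s: 11.52
ee_pos: [0.456, -0.0599, 0.0646]
tcp_rot: [-3.141, -0.0, 1.738]
ft_force: [0.9, 0.6, -2.1]
opening: 0.0115
grip_force: 35.0
```

View pics/s4.png

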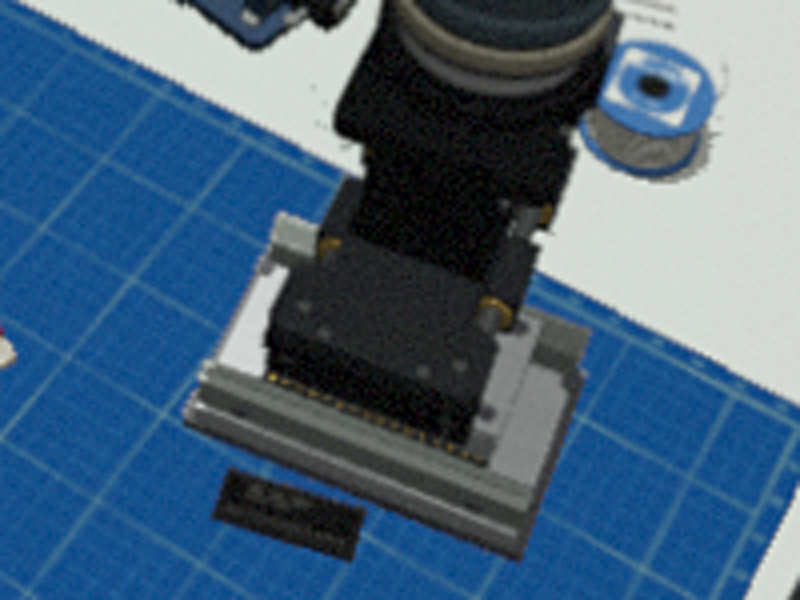

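The cover's end (around 510,370 in the crop) lies between the cheeks and nothing is touching. Next I lower it onto the dowel.

```bash
python3 -m jog '[[0,[0,0,0.001],0],[0,[0,0,0.001],0],[0,[0,0,0.001],0],[0,[0,0,0],0]]';python3 -m jog '[[0,[0,0,0.001],0],[0,[0,0,0],0]]';python3 -m jog '[[0,[0,0,0.001],0],[0,[0,0,0],0]]'
```

```text
time_s: 12.08
ee_pos: [0.4561, -0.0599, 0.0618]
tcp_rot: [-3.142, 0.0, 1.738]
ft_force: [0.2, 0.2, -1.1]
opening: 0.0117
grip_force: 35.0
time_s: 12.32
ee_pos: [0.4561, -0.0599, 0.0608]
tcp_rot: [-3.141, -0.0, 1.738]
ft_force: [0.1, -0.8, -1.3]
opening: 0.0114
grip_force: 35.0
time_s: 12.58
ee_pos: [0.4562, -0.06, 0.0601]
tcp_rot: [3.141, 0.0, 1.738]
ft_force: [-0.9, 0.4, 2.3]
opening: 0.0119
grip_force: 35.0
```

```bash
python3 -m jog '[[0,[0.001,0,0.0003],0],[0,[0.001,0,0],0],[0,[0.001,0,0],0],[0,[0.001,0,0],0],[0,[0,0,0],0]]';for i in 1; do python3 -m jog '[[0,[0.001,0,0],0],[0,[0.001,0,0],0],[0,[0,0,0],0]]'; done;python3 -m jog '[[0,[0.001,0,0],0],[0,[0,0,0],0]]'
```

```text
time_s: 13.2
ee_pos: [0.4549, -0.0553, 0.0592]
tcp_rot: [-3.14, -0.001, 1.738]
ft_force: [-0.4, 0.0, -1.5]
opening: 0.0116
grip_force: 35.0
time_s: 13.58
ee_pos: [0.4548, -0.0537, 0.0593]
tcp_rot: [-3.141, -0.0, 1.739]
ft_force: [-0.2, 0.5, -2.0]
opening: 0.0119
grip_force: 35.0
time_s: 13.82
ee_pos: [0.4549, -0.0529, 0.0595]
tcp_rot: [-3.141, -0.0, 1.738]
ft_force: [-0.6, -0.3, -1.2]
opening: 0.0116
grip_force: 35.0
```

```bash
python3 -m jog '[[0,[0.001,0,0],0],[0,[0.0003,0,0.001],0],[0,[0,0,0.001],0],[0,[0,0,0],0]]'; python3 -m jog '[[0,[0,0,0.001],0],[0,[0,0,0.001],0],[0,[0,0,0],0]]'
```

```text
time_s: 14.32
ee_pos: [0.4547, -0.0517, 0.0575]
tcp_rot: [-3.141, -0.0, 1.738]
ft_force: [0.0, 0.0, -1.3]
opening: 0.012
grip_force: 35.0
time_s: 14.7
ee_pos: [0.4547, -0.0517, 0.0555]
tcp_rot: [-3.141, -0.0, 1.738]
ft_force: [-0.0, 0.4, -2.4]
opening: 0.0119
grip_force: 35.0
```

Below riding height with no force, so the pocket is going over the dowel. I keep lowering onto the bars.

```bash
python3 -m jog '[[0,[0,0,0.001],0],[0,[0,0,0.001],0],[0,[0,0,0.001],0],[0,[0,0,0],0]]'; python3 -m jog '[[0,[0,0,0.001],0],[0,[0,0,0.001],0],[0,[0,0,0],0]]'
```

```text
time_s: 15.2
ee_pos: [0.4548, -0.0517, 0.0525]
tcp_rot: [-3.142, -0.0, 1.738]
ft_force: [-1.4, 0.0, -1.4]
opening: 0.0113
grip_force: 35.0
time_s: 15.58
ee_pos: [0.4548, -0.0517, 0.0508]
tcp_rot: [3.141, 0.0, 1.738]
ft_force: [-0.4, 0.1, 4.8]
opening: 0.0117
grip_force: 35.0
```

```bash
python3 -m jog '[[0,[0,0,0.001],0],[0,[0,0,0.001],0],[0,[0,0,0],0]]' 50; python3 -m jog '[[0,[0,0,0.001],0],[0,[0,0,0.001],0],[0,[0,0,0],0]]'; python3 -m jog '[[0,[0,0,0.001],0],[0,[0,0,0.0005],0],[0,[0,0,0],0],[0,[0,0,0],0]]'
```

```text
time_s: 15.95
ee_pos: [0.4548, -0.0517, 0.0487]
tcp_rot: [3.141, 0.0, 1.738]
ft_force: [-1.4, 0.2, 6.6]
opening: 0.0116
grip_force: 50.0
time_s: 16.32
ee_pos: [0.4548, -0.0517, 0.0474]
tcp_rot: [3.141, 0.0, 1.739]
ft_force: [-2.2, 0.3, 12.6]
opening: 0.0117
grip_force: 50.0
time_s: 16.82
ee_pos: [0.4548, -0.0518, 0.0474]
tcp_rot: [3.14, 0.001, 1.739]
ft_force: [-4.7, 0.7, 28.6]
opening: 0.0115
grip_force: 50.0
```

```bash
python3 -m jog '[[0,[0,0,-0.0004],0],[0,[0,0,0],0],[0,[0,0,0],0],[0,[0,0,0],0],[0,[0,0,0],0],[0,[0,0,0],0],[0,[0,0,0],0],[0,[0,0,0],0]]'; python3 - <<'E'
from plant import ctrl
import cv2
a=ctrl.snapshot("side")['image'][230:380,280:480,::-1];cv2.imwrite("pics/s5.png",cv2.resize(a,None,fx=4,fy=4,interpolation=2))
E
```

```text
time_s: 17.82
ee_pos: [0.4548, -0.0517, 0.0474]
tcp_rot: [3.14, 0.001, 1.739]
ft_force: [-4.2, 1.6, 24.7]
opening: 0.0116
grip_force: 50.0
```

View pics/s5.png

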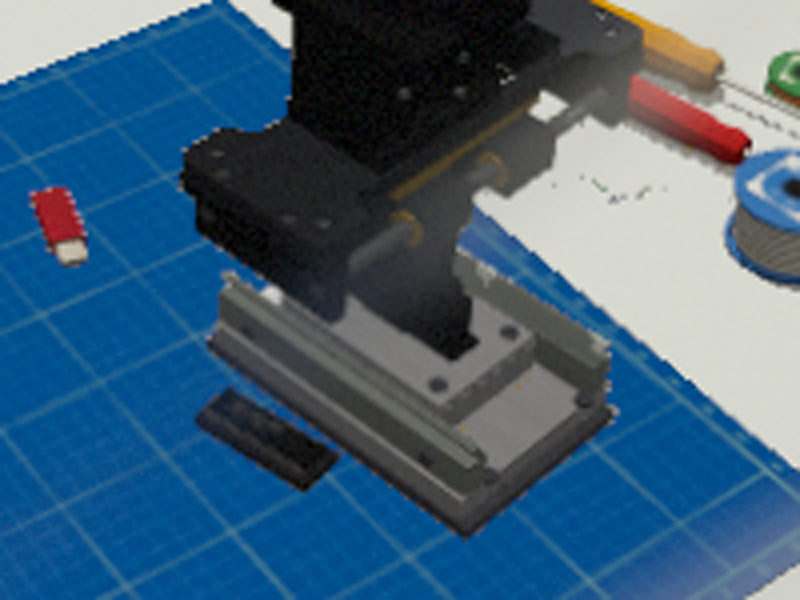

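The cover lies flat between the cheeks (end edge around 490,380), down on the land, with the rib still held and the neighbouring things untouched. Handing in.

```bash
python3 -c "
from plant import ctrl
print(ctrl.sign_off())"
```

```text
the job is handed in; nothing more can be done
None
```

The cover dropped over the dowel, was pressed fully home (a hard stop at about 25 N) and was still gripped and pressed down when I handed the job in at about 18 s; no verdict came back.

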